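Show the base of the sample bottle to the inspection camera

ROBOT

A 7-joint arm with a two-finger parallel gripper is mounted at the origin on the work surface. World frame = base frame: x ahead of the robot, y to its left, z up, the work surface at z = 0. Lengths are in m, angles in rad, forces in N, time in s.
With the tool pointing down it reaches from about 0.425 to 0.925 m from the base axis. Payload 6.8 kg.
Tool frame: the origin (TCP) lies at the very end of the fingers, on their centre line; the grasp point (between the pads) lies 19 mm behind it; z points along the fingers, y is the direction in which the jaws open and shut (so a half turn about z gives the same grasp; the last joint's range is limited). The gripper opens to 88 mm and grips with 3 to 60 N. Pads are 20 mm wide; open, the fingers measure 115 mm over their backs; the gripper's body (75 mm by 178 mm) begins 61 mm behind the grasp point.
Start: joints at [-1.337, 0.477, 0.022, 1.555, -0.011, 1.109, -0.083], TCP at [0.226, 0.636, 0.223] pointing down, gripper open.
Joint ranges: [-2.96, 2.96], [-0.34, 2.1], [-1.41, 1.46], [0.24, 2.44], [-1.37, 4.51], [0.17, 1.92], [-2.96, 2.96]. Speed limits (rad/s): [2.39, 2.39, 3.14, 3.14, 3.14, 3.14, 3.14].

INTERFACE

Orientations are given as a 3x3 rotation matrix whose columns are the frame's x, y, z axes.
In Python, from rig import r gives the robot as it stands. The module is installed in compiled form; this text tells all that it offers.
- The arm moves only by the tool servo_tool, never from a script. Its argument "plan" is one flat list of numbers, 7 for each row, row after row: the shift along the tool's x, y, z in m, then the turn, a rotation vector about the tool's x, y, z in degrees, then the closure, from 0 (fully open) to 1 (shut). A call has 1 to 20 rows; each row shifts and turns the pose as measured when the row begins, along the tool's axes as they then stand; what a row does not reach is not made up. A row lasts 1/12 s, in which the tool goes at most 41.7 mm and 7.16 degrees, less where a joint would pass 70% of its speed; a pose out of reach is approached as far as the arm can. A call is refused whole if a number of a shift passes 0.0417 or a number of a turn 7.16, either way. A call with a gripper value outside its range is refused whole. The fingers move at their own pace and stop on an object; the grip force is fixed at half the most. Time passes only in rows, so rows that do not move let the fingers close. It gives the time, the measured TCP pose, the force and the opening at its end, in the units of the state.
- r.observe(): the state, without advancing time (a new reading comes with each control period).
- r.get_image(name): name is "scene" or "top" or "wrist"; returns a dict with "frame" (480x640x3 uint8, red, green, blue), "mtx" (3x3 intrinsics, pixels), "rvec" (rotation vector, rad) and "tvec" (3), from world to camera coordinates, as OpenCV has them. Camera axes: x right, y down, z forward; pixel columns grow to the right and rows downward; lengths in m; the calibration is good to about 2 mm. A picture is of the moment at which its call begins. There is no depth.
- r.finish_job(): hands the job in, once; it reports no verdict.
The state is a dict: "time": time; "joints": joint angles; "qd": joint speeds; "tau": joint torques, N m; "ee_pos": TCP position; "ee_rot": TCP orientation; "contact_force": force on the tool from outside, world axes, zero at the start; "wrist_torque": the same for the moment, N m; "grip_width": finger opening in m.
Only numpy, scipy, OpenCV 4.12 (cv2) and the standard library are available. Lean on these libraries where they do the work, as an engineer would, in place of code of your own. Each camera call takes 0.05 s, during which the arm holds its last target. There are 200 camera calls.

TASK

Pull the red retaining fork of the white bottle rack fully open by its black grip, then lift the bottle with the orange cap out of its nest and hold it in the air in front of the blue inspection camera: in line with the camera's viewing direction, its base facing the lens squarely and centred, about 90 mm from the lens. Finish while still holding it there, still and not touching the camera; leave the camera, the other bottles and everything else on the table as they are.

Things in the scene. Friction and masses are not known exactly. Their poses are not given: they have to be found in the camera images.
- sample: violet plastic bottle with an ORANGE cap: 36 mm diameter, 114 mm tall, about 70 g; cap 26 mm diameter, from 88 to 114 mm above the base; shoulder from 66 to 78 mm, then a 20 mm neck. Origin: centre of its base; z: along its axis towards the cap. Starts upright in one of the rack's three nests (which one varies).
- sample_cap (a point): centre of the top of the orange cap, 114 mm from the base on the bottle's axis
- rack: fixed white block 76 (x) by 215 (y) by 45 mm high; three round nests at x = 0, y = -65, 0, 65 mm, 39 mm wide, 35 mm deep, floor 10 mm above the table (cap tops stand at 124 mm). Aluminium guides at both y ends, 86 mm high, from x = -122 to +38 mm. Origin: centre of the underside, z up; its -x side, with the fork's grip, faces the robot.
- fork (a joint): slide of the red retaining fork, m: 0 = closed, 0.060 = fully open (end stop). It opens along the rack's -x, towards the robot, with 1.5 N friction, and stays where left. Starts at 0 to 12 mm. Its teeth (86 to 92 mm above the table) lie over the shoulders of all three bottles and hold them down until it is open more than 45 mm.
- fork_grip (a point): grip point on the fork's black upright tab, which is 22 mm wide (rack y), 16 mm thick (rack x), from 92 to 132 mm above the table. The point is on its centre line, 120 mm above the table, at rack y = 0 and x = -47 mm when closed. When closed 26 mm are free between tab and caps; along rack y there is free space.
- lens (a point): centre of the lens front (black 32 mm disc in a white 60 mm ring light). z: the viewing direction, out of the lens, towards the robot and upwards, leaning 22 to 45 degrees from vertical. Behind it a blue 55 mm camera box between two aluminium cheeks on a dark plate 110 x 100 mm, 140 mm high in all. Stand fixed; tilt hinge stiff.
- camera: the inspection camera's fixed stand, carrying the camera head. Origin: centre of the underside of its dark base plate (110 mm along x, 100 mm along y); the head tilts about a hinge 95 mm above it and looks towards its -x side and up
- bottle_a: violet bottle like the sample but with a dark blue cap, in another nest of the rack. Origin: centre of its base
- bottle_b: second violet bottle with a dark blue cap, in the remaining nest. Origin: centre of its base
- loner: third violet bottle with a dark blue cap, same size, standing loose on the table to the robot's right. Origin: centre of its base
- white_bottle: white plastic bottle, 56 mm diameter, 150 mm tall, standing at the far right. Origin: centre of its base
- jar: clear jar with a blue lid, 60 mm diameter, 80 mm tall, at the right. Origin: centre of its base
- wrench: steel wrench 160 mm long lying on the table behind the rack. Origin: underside of its middle

How it is judged:
By the outcome, as a careful person would: the job done as asked, in the order asked, and still so for the second after the job is handed in, while the arm keeps its last pose, push and grip.
It also fails if it takes over 46 s, if anything falls off the work surface, if the arm or the gripper's body presses on something with over 40 N, if the wrist force passes 120 N, or if a joint passes its speed limit or range.

## Working session

There is one attempt and no reset: what is moved stays moved. The work goes in short steps, Python scripts to look and compute and a tool call to move; the robot and the scene stay as the last step left them, time stands still between calls to the robot, and variables do not carry over. Pictures are saved under pics/ and viewed, about 8 in all and at most 12, crops included, and the job is handed in when it is done.

Besides the shell and the picture viewer there is one more tool, called after "Emit:" by a JSON object that holds its "name" and its "arguments". servo_tool: Moves the arm, as the interface text tells. Its arguments: {"type":"object","properties":{"plan":{"type":"array"}},"required":["plan"]}

```bash
mkdir -p pics
python3 - <<'E'
from rig import r
import cv2,pickle
o=r.observe();print({k:o[k] for k in('time','ee_pos','ee_rot','grip_width','contact_force')})
for n in('scene','top'):
    d=r.get_image(n);pickle.dump(d,open(f'{n}0.pkl','wb'));cv2.imwrite(f'pics/{n}0.png',d['frame'][:,:,::-1]);print(n,d['mtx'],d['rvec'],d['tvec'])
E
```

```text
{'time': 0.0, 'ee_pos': array([0.2260601 , 0.63540885, 0.22169808]), 'ee_rot': array([[-9.42165900e-01,  3.35146549e-01, -4.54987853e-04],
       [ 3.35146831e-01,  9.42164418e-01, -1.67628146e-03],
       [-1.33126581e-04, -1.73182297e-03, -9.99998492e-01]]), 'grip_width': 0.08768886928646245, 'contact_force': array([-0.01471893, -0.11224114,  0.0302336 ])}
scene [[464.16306839   0.         315.35767396]
 [  0.         464.16306839 241.02041006]
 [  0.           0.           1.        ]] [ 1.58016627  1.73509474 -0.90369024] [ 0.19253348 -0.22354234  1.54455332]
top [[616.1820529    0.         316.49133858]
 [  0.         616.1820529  242.09176259]
 [  0.           0.           1.        ]] [ 2.16294901 -2.16389004  0.11940525] [-0.11457463  0.57709433  1.23943175]
```

View pics/scene0.png

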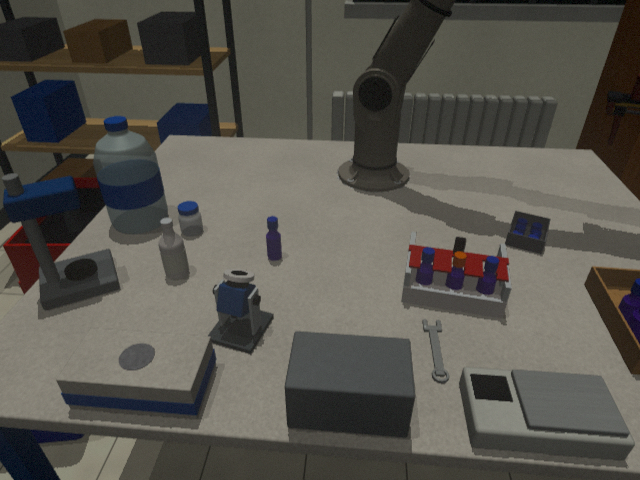

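View pics/top0.png

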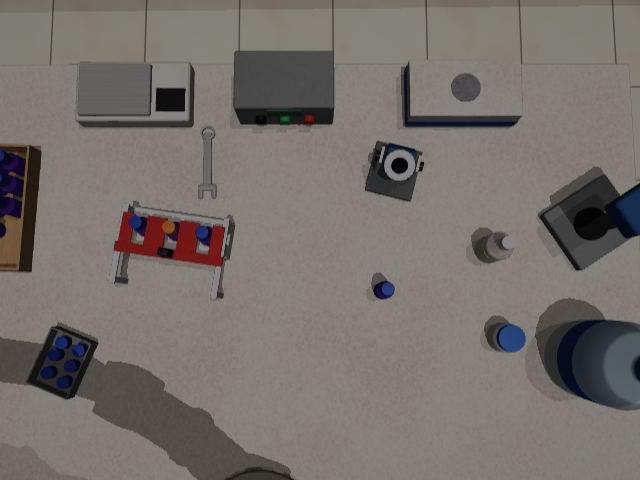

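The scene view shows the orange cap in the middle nest at (459,258). In the top view the cap is at (169,228), the black grip at (165,252), and the lens at about (400,165). I'll zoom in on the rack and camera.

Run:
```python
import cv2,pickle,numpy as np
t=pickle.load(open('top0.pkl','rb'))['frame'];s=pickle.load(open('scene0.pkl','rb'))['frame']
def c(f,x,y,w,h,k): return cv2.resize(f[y:y+h,x:x+w],(400,300),interpolation=cv2.INTER_CUBIC)
m=np.vstack([np.hstack([c(t,105,195,140,105,0),c(t,360,130,80,60,0)*1]),np.hstack([c(s,395,225,120,90,0),c(s,195,260,100,75,0)])])
m=np.clip(m.astype(float)*1.4,0,255).astype('uint8')
cv2.imwrite('pics/m1.png',m[:,:,::-1])
```

```text
(no output)
```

View pics/m1.png

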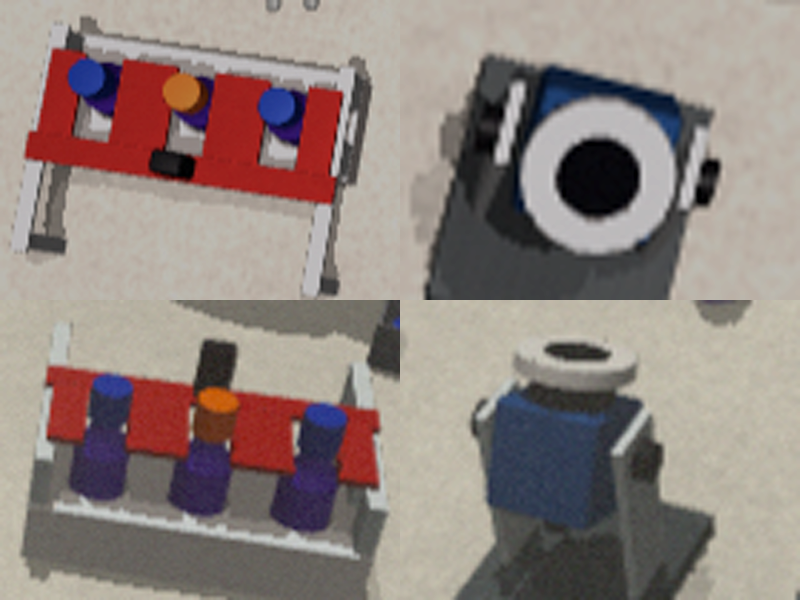

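The crop shows cap tops in the top view at (135,222), (168,227; orange) and (202,232). The tab top is near (165,250) and the lens is at (399.4,165.6). In the scene view the lens is at (239.2,273). I'll compute positions and fit the lens disc.

```bash
cat > h.py <<'E'
import cv2,pickle,numpy as np
from scipy.optimize import least_squares
from scipy.spatial.transform import Rotation as R
def cam(d): return cv2.Rodrigues(np.float64(d['rvec']))[0],np.float64(d['tvec']).ravel(),d['mtx']
def ray(d,p):
    M,t,K=cam(d); return -M.T@t, M.T@np.linalg.inv(K)@[p[0],p[1],1.]
def atz(d,p,z):
    c,v=ray(d,p); return c+v*(z-c[2])/v[2]
def proj(d,X):
    M,t,K=cam(d); q=(np.atleast_2d(X)@M.T+t)@K.T; return q[:,:2]/q[:,2:]
def tri(obs):
    A=[];b=[]
    for d,p in obs:
        c,v=ray(d,p);v/=np.linalg.norm(v);P=np.eye(3)-np.outer(v,v);A.append(P);b.append(P@c)
    return np.linalg.lstsq(np.vstack(A),np.hstack(b),rcond=None)[0]
def circle(c,n,rad,N=60):
    n=n/np.linalg.norm(n);u=np.cross(n,[0,1,0.]);u/=np.linalg.norm(u);w=np.cross(n,u);a=np.linspace(0,2*np.pi,N,endpoint=False)[:,None]
    return c+rad*(np.cos(a)*u+np.sin(a)*w)
E
python3 - <<'E'
from h import *
t=pickle.load(open('top0.pkl','rb'));s=pickle.load(open('scene0.pkl','rb'))
print('cams',ray(t,(0,0))[0],ray(s,(0,0))[0])
P=[atz(t,p,.124) for p in((135.1,222),(168.4,227.2),(201.6,231.8))]
for p in P: print(p)
y=P[0]-P[2];print('pitch',np.linalg.norm(y)/2,'yaw rack y axis deg from world y',np.degrees(np.arctan2(-y[0],y[1])))
ps=[(395+.3*(110-0),225+.3*85),(395+.3*217,225+.3*101),(395+.3*326,225+.3*115)]
for a,b in zip(((135.1,222),(168.4,227.2),(201.6,231.8)),ps): print('tri cap',tri([(t,a),(s,b)]))
print('tab',atz(t,(165.2,250),.132), 'scene tab',atz(s,(395+.3*219,225+.3*43),.132))
L=tri([(t,(399.4,165.6)),(s,(239.25,273))]);print('lens',L,proj(t,L),proj(s,L))
# base plate corners
f=t['frame'].astype(int)[130:215,350:440];
g=t['frame'].max(2)[130:215,350:440]
# orange/black hsv check; white ring ellipse in both views
for nm,d,c in(('t',t,(399,165)),('s',s,(239,273))):
    h=d['frame'].astype(int)
    m=((h.min(2)>95)&(h.max(2)-h.min(2)<40)).astype('uint8')
    print(nm,h[c[1],c[0]],h[c[1],c[0]-12:c[0]+13:2].sum(1)//3, h[c[1]-12:c[1]+13:2,c[0]].sum(1)//3)
E
```

```text
cams [ 0.43552605 -0.11638565  1.29581161] [ 1.40294088 -0.05626752  0.70800856]
[0.60577848 0.23356534 0.124     ]
[0.59566309 0.16929812 0.124     ]
[0.58672822 0.105377   0.124     ]
pitch 0.06479808003896856 yaw rack y axis deg from world y -8.452946911812747
tri cap [0.60059584 0.16124036 0.14870644]
tri cap [0.59630835 0.17037252 0.1191916 ]
tri cap [0.60238961 0.17088575 0.1133806 ]
tab [0.55089961 0.17227196 0.132     ] scene tab [0.54982506 0.17655769 0.132     ]
lens [ 0.7136852  -0.27441972  0.13363239] [[399.33415257 165.61340656]] [[239.18419925 272.99442569]]
t [5 5 9] [133 134  25   5   6   6   6   7   7   5  13 134 134] [133 133  79   6   8   8   6   6   6   8  44 134 134]
s [38 38 32] [135 137 101  39  34  35  36  31  31  34  71 134 136] [127 129 128 131 134  45  36  99 120  93  90  36  33]
```

```bash
cat > to.py <<'E'
import numpy as np
from rig import r
from scipy.spatial.transform import Rotation as R
def to(p,Rt):
    o=r.observe();Rc=o['ee_rot'];d=Rc.T@(np.array(p)-o['ee_pos']);w=np.degrees(R.from_matrix(Rc.T@Rt).as_rotvec())
    print('t',round(o['time'],2),'pos',o['ee_pos'].round(4),'F',o['contact_force'].round(1),'w',round(o['grip_width'],4))
    print('tool shift',d.round(4),'|d|',np.linalg.norm(d).round(3),'rot',w.round(2))
RACKY=np.array([.147,.989,0])
RACKY/=np.linalg.norm(RACKY)
RD=np.c_[np.cross(RACKY,[0,0,-1.]),RACKY,[0,0,-1.]]
E
python3 -c "
from to import *
to([.550,.175,.20],RD)"
```

```text
t 0.1 pos [0.2261 0.6354 0.2218] F [ 0.3 -0.2  0.2] w 0.0877
tool shift [-0.4595 -0.3252  0.0224] |d| 0.563 rot [ -0.09  -0.   -11.13]
```

Emit:
{"name": "servo_tool", "arguments": {"plan": [-0.03,-0.021,0,0,0,0,0,-0.03,-0.021,0,0,0,0,0,-0.03,-0.021,0,0,0,0,0,-0.03,-0.021,0,0,0,0,0,-0.03,-0.021,0,0,0,0,0,-0.03,-0.021,0,0,0,0,0,-0.03,-0.021,0,0,0,0,0,-0.03,-0.021,0,0,0,0,0,-0.03,-0.021,0,0,0,0,0,-0.03,-0.021,0,0,0,0,0,-0.03,-0.021,0,0,0,0,0,-0.03,-0.021,0,0,0,0,0,0,0,0,0,0,-5.5,0,0,0,0,0,0,-5.5,0]}}

```text
time: 1.27
ee_pos: [0.4874, 0.2593, 0.2149]
ee_rot: [[-0.99, 0.14, -0.008], [0.14, 0.99, -0.009], [0.007, -0.01, -1.0]]
contact_force: [-0.4, 0.6, -0.1]
grip_width: 0.0876
```

```bash
python3 -c "
from to import *
to([.550,.175,.20],RD);print(r.observe()['joints'].round(2))"
```

```text
t 1.27 pos [0.4874 0.2593 0.2149] F [-0.4  0.6 -0.1] w 0.0876
tool shift [-0.0739 -0.0745  0.0152] |d| 0.106 rot [-0.56 -0.4   0.41]
[-0.72  0.29  0.14  1.86 -0.05  1.01  0.87]
```

Emit:
{"name": "servo_tool", "arguments": {"plan": [-0.021,-0.021,0.002,-0.2,-0.1,0.1,0,-0.021,-0.021,0.002,-0.2,-0.1,0.1,0,-0.021,-0.021,0.002,-0.2,-0.1,0.1,0,-0.011,-0.011,0.002,0,0,0,0,0,0,0,0,0,0,0]}}

```text
time: 1.68
ee_pos: [0.552, 0.1708, 0.2051]
ee_rot: [[-0.99, 0.139, -0.004], [0.139, 0.99, 0.0], [0.004, -0.0, -1.0]]
contact_force: [0.1, 0.5, 0.0]
grip_width: 0.0879
```

Run:
```python
from to import *
import cv2,pickle
to([.550,.175,.20],RD)
ims=[]
for n in('wrist','top'):
    d=r.get_image(n);d['o']=r.observe();pickle.dump(d,open(n+'1.pkl','wb'))
    if n=='wrist': cv2.imwrite('pics/w1.png',d['frame'][:,:,::-1])
```

```text
t 1.68 pos [0.552  0.1708 0.2051] F [0.1 0.5 0. ] w 0.0879
tool shift [0.0026 0.0039 0.0051] |d| 0.007 rot [-0.02 -0.21  0.44]
```

View pics/w1.png

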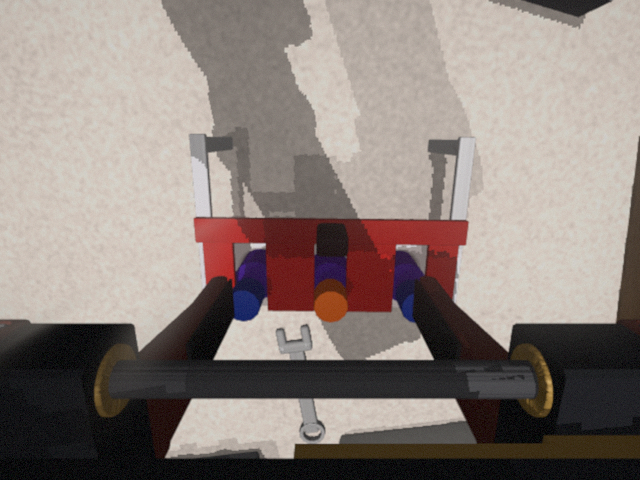

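The wrist view shows the tab top centred at about column 332 (317 to 347), rows 225 to 255, and the orange cap top at (331,306).

Run:
```python
from h import *
w=pickle.load(open('wrist1.pkl','rb'));t=pickle.load(open('top1.pkl','rb'))
print(ray(w,(0,0))[0])
print('cap',atz(w,(331,306),.124))
for p in((317,226),(347,226),(317,250),(347,250)): print(atz(w,p,.132))
g=w['frame'][:,332].max(1);print(g[215:275])
print(w['frame'][240,308:358].max(1))
S=np.array([.596,.1696,0]);X=np.array([.989,-.147,0]);Y=np.array([.147,.989,0])
for op in(0,.006,.012):
    c=S-X*(.047+op);q=[c+X*a+Y*b+np.array([0,0,z]) for z in(.132,.092) for a,b in((-.008,-.011),(-.008,.011),(.008,-.011),(.008,.011))]
    print(op,proj(w,q).round(0).tolist())
```

```text
[0.47849875 0.18138392 0.3659451 ]
cap [0.59706721 0.17062441 0.124     ]
[0.53414247 0.16959257 0.132     ]
[0.53693706 0.1893133  0.132     ]
[0.55066104 0.16717726 0.132     ]
[0.55350948 0.18727206 0.132     ]
[110 109 103  87  76  86  94  80  54  40  41  39  34  28  34  36  36  33
  35  34  42  31  32  35  38  33  37  31  36  40  33  36  32  34  36  33
  32  31  38  33  31  40  52  58  66  59  59  63  70  84  85  78  75  76
  70  75  72  73  70  69]
[88 86 85 87 89 90 89 84 59 31 33 35 36 36 35 37 39 36 33 42 41 39 37 35
 33 37 30 37 36 33 42 42 40 42 33 40 41 36 35 42 69 87 88 87 88 91 90 89
 88 86]
0 [[314.0, 235.0], [347.0, 235.0], [314.0, 258.0], [346.0, 258.0], [315.0, 222.0], [344.0, 222.0], [315.0, 241.0], [343.0, 242.0]]
0.006 [[314.0, 226.0], [347.0, 226.0], [314.0, 249.0], [347.0, 249.0], [315.0, 214.0], [344.0, 214.0], [315.0, 234.0], [343.0, 234.0]]
0.012 [[314.0, 217.0], [347.0, 218.0], [314.0, 241.0], [347.0, 241.0], [315.0, 206.0], [344.0, 206.0], [315.0, 227.0], [344.0, 227.0]]
```

```bash
python3 -c "
from to import *
to([.549,.1768,.102],RD)"
```

```text
t 1.78 pos [0.5504 0.1741 0.2054] F [ 0.7 -0.3  1.1] w 0.088
tool shift [0.0013 0.0024 0.1034] |d| 0.103 rot [ 0.05 -0.27  0.63]
```

Emit:
{"name": "servo_tool", "arguments": {"plan": [0.0013,0.0024,0.02,0,0,0.6,0,0,0,0.03,0,0,0,0,0,0,0.025,0,0,0,0,0,0,0.015,0,0,0,0,0,0,0,0,0,0,0,0,0,0,0,0,0,0]}}

```text
time: 2.28
ee_pos: [0.5442, 0.19, 0.1142]
ee_rot: [[-0.991, 0.133, -0.004], [0.133, 0.991, 0.009], [0.006, 0.008, -1.0]]
contact_force: [-0.4, -0.9, 0.2]
grip_width: 0.0883
```

```bash
python3 -c "
from to import *
to([.549,.1768,.102],RD)"
```

```text
t 2.28 pos [0.5442 0.19   0.1142] F [-0.4 -0.9  0.2] w 0.0883
tool shift [-0.0066 -0.0126  0.012 ] |d| 0.019 rot [ 0.47 -0.32  0.81]
```

Emit:
{"name": "servo_tool", "arguments": {"plan": [-0.004,-0.008,0.006,0.4,-0.3,0.6,0,-0.0025,-0.0045,0.005,0,0,0.2,0,0,0,0,0,0,0,0]}}

```text
time: 2.53
ee_pos: [0.5493, 0.1792, 0.1048]
ee_rot: [[-0.99, 0.144, 0.003], [0.144, 0.99, 0.003], [-0.002, 0.003, -1.0]]
contact_force: [-0.0, -0.4, 0.6]
grip_width: 0.0878
```

```bash
python3 -c "
from to import *
to([.549,.1768,.102],RD)"
```

```text
t 2.53 pos [0.5493 0.1792 0.1048] F [-0.  -0.4  0.6] w 0.0878
tool shift [-0.     -0.0025  0.0028] |d| 0.004 rot [0.2  0.13 0.19]
```

Emit:
{"name": "servo_tool", "arguments": {"plan": [0,-0.002,0.003,0,0,0,0.5,0,0,0,0,0,0,1,0,0,0,0,0,0,1,0,0,0,0,0,0,1,0,0,0,0,0,0,1,0,0,0,0,0,0,1,0,0,0,0,0,0,1]}}

```text
time: 3.12
ee_pos: [0.5511, 0.1767, 0.1041]
ee_rot: [[-0.989, 0.146, 0.007], [0.146, 0.989, 0.005], [-0.006, 0.006, -1.0]]
contact_force: [0.3, -0.3, 0.9]
grip_width: 0.0445
```

```bash
python3 -c "
from to import *
to([.549,.1768,.102],RD)"
```

```text
t 3.12 pos [0.5511 0.1767 0.1041] F [ 0.3 -0.3  0.9] w 0.0445
tool shift [ 0.0021 -0.0002  0.0021] |d| 0.003 rot [0.34 0.36 0.06]
```

Emit:
{"name": "servo_tool", "arguments": {"plan": [0.002,0,0.001,0.3,0.3,0,1,0,0,0,0,0,0,1,0,0,0,0,0,0,1,0,0,0,0,0,0,1,0,0,0,0,0,0,1,0,0,0,0,0,0,1]}}

```text
time: 3.62
ee_pos: [0.5489, 0.1773, 0.1031]
ee_rot: [[-0.989, 0.146, 0.001], [0.146, 0.989, 0.0], [-0.0, 0.0, -1.0]]
contact_force: [-0.4, -0.1, 0.2]
grip_width: 0.0217
```

```bash
python3 -c "
from to import *
to([.549,.1768,.102],RD)"
```

```text
t 3.62 pos [0.5489 0.1773 0.1031] F [-0.4 -0.1  0.2] w 0.0217
tool shift [-0.0002 -0.0004  0.0011] |d| 0.001 rot [0.02 0.03 0.04]
```

Emit:
{"name": "servo_tool", "arguments": {"plan": [0.007,0,0,0,0,0,1,0.007,0,0,0,0,0,1,0.007,0,0,0,0,0,1,0.007,0,0,0,0,0,1,0.007,0,0,0,0,0,1,0.007,0,0,0,0,0,1,0.006,0,0,0,0,0,1,0,0,0,0,0,0,1]}}

```text
time: 4.28
ee_pos: [0.4966, 0.1852, 0.1031]
ee_rot: [[-0.989, 0.146, 0.002], [0.146, 0.989, 0.001], [-0.002, 0.001, -1.0]]
contact_force: [0.7, 0.6, -1.7]
grip_width: 0.0218
```

```bash
python3 -c "
from to import *
to([.490,.186,.103],RD)"
```

```text
t 4.28 pos [0.4966 0.1852 0.1031] F [ 0.7  0.6 -1.7] w 0.0218
tool shift [ 0.0066 -0.0002  0.0001] |d| 0.007 rot [0.05 0.11 0.07]
```

Moved 53 mm so far. I'll continue gently into the end stop.

Emit:
{"name": "servo_tool", "arguments": {"plan": [0.005,0,0,0,0,0,1,0.004,0,0,0,0,0,1,0.003,0,0,0,0,0,1]}}

```text
time: 4.53
ee_pos: [0.4907, 0.1862, 0.1033]
ee_rot: [[-0.989, 0.148, 0.016], [0.148, 0.989, 0.002], [-0.016, 0.004, -1.0]]
contact_force: [11.9, 0.2, -13.5]
grip_width: 0.0215
```

Emit:
{"name": "servo_tool", "arguments": {"plan": [0.004,0,0,0,0,0,1,0.004,0,0,0,0,0,1]}}

```text
time: 4.7
ee_pos: [0.4902, 0.1863, 0.1034]
ee_rot: [[-0.988, 0.15, 0.031], [0.15, 0.989, 0.003], [-0.03, 0.007, -1.0]]
contact_force: [14.7, 0.1, -15.7]
grip_width: 0.0215
```

```bash
python3 -c "
from to import *
to([.490,.186,.103],RD)"
```

```text
t 4.7 pos [0.4902 0.1863 0.1034] F [ 14.7   0.1 -15.7] w 0.0215
tool shift [ 0.0002 -0.0003  0.0004] |d| 0.001 rot [ 0.42  1.74 -0.19]
```

Emit:
{"name": "servo_tool", "arguments": {"plan": [0,0,0,0,1.5,0,0.4,0,0,0,0,0,0,0.4,0,0,0,0,0,0,0.4,0,0,0,0,0,0,0.4,0,0,-0.02,0,0,0,0.4,0,0,-0.035,0,0,0,0.4,0,0,-0.03,0,0,0,0.4,0,0,0,0,0,0,0.4]}}

```text
time: 5.37
ee_pos: [0.4858, 0.1847, 0.1892]
ee_rot: [[-0.989, 0.15, -0.004], [0.15, 0.989, 0.002], [0.005, 0.002, -1.0]]
contact_force: [1.4, -0.0, -0.1]
grip_width: 0.0526
```

Run:
```python
from to import *
import cv2,pickle
to([.596,.170,.175],RD)
d=r.get_image('wrist');pickle.dump(d,open('wrist2.pkl','wb'));t=r.get_image('top');pickle.dump(t,open('top2.pkl','wb'))
m=np.hstack([cv2.resize(d['frame'],(533,400)),cv2.resize(t['frame'][190:310,100:180+0],(267,400))])
cv2.imwrite('pics/w2.png',m[:,:,::-1])
```

```text
t 5.37 pos [0.4858 0.1847 0.1892] F [ 1.4 -0.  -0.1] w 0.0526
tool shift [-0.1113  0.0019  0.0136] |d| 0.112 rot [ 0.1  -0.28 -0.15]
```

View pics/w2.png

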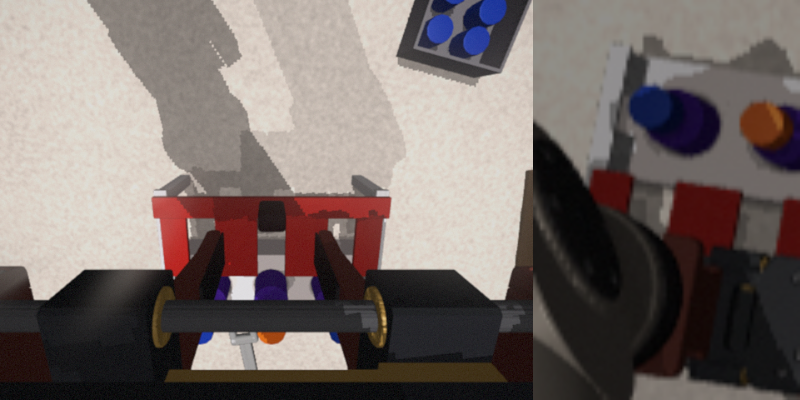

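Picture 5: the fork's teeth are clear of the bottles, the tab at wrist (326,258) is near the guide ends, and the bottles stand undisturbed. Next I move above the orange cap.

Emit:
{"name": "servo_tool", "arguments": {"plan": [-0.03,0.0005,0,0,0,0,0.42,-0.03,0.0005,0.004,0,0,0,0.42,-0.03,0.0005,0.004,0,0,0,0.42,-0.018,0,0.004,0,0,0,0.42,0,0,0,0,0,0,0.42,0,0,0,0,0,0,0.42]}}

```text
time: 5.97
ee_pos: [0.5869, 0.1689, 0.1622]
ee_rot: [[-0.989, 0.144, -0.023], [0.144, 0.99, -0.004], [0.022, -0.007, -1.0]]
contact_force: [-0.2, 0.5, -1.0]
grip_width: 0.051
```

```bash
python3 -c "
from to import *
to([.596,.170,.14],RD)"
```

```text
t 5.97 pos [0.5869 0.1689 0.1622] F [-0.2  0.5 -1. ] w 0.051
tool shift [-0.0093  0.0026  0.022 ] |d| 0.024 rot [-0.42 -1.27  0.16]
```

Emit:
{"name": "servo_tool", "arguments": {"plan": [-0.0085,0.002,0,-0.4,-1.2,0.1,0.42,0,0,0.01,0,0,0,0.42,0,0,0,0,0,0,0.42]}}

```text
time: 6.22
ee_pos: [0.5924, 0.1701, 0.1489]
ee_rot: [[-0.989, 0.145, -0.004], [0.145, 0.989, -0.001], [0.004, -0.002, -1.0]]
contact_force: [-1.3, 0.2, 0.7]
grip_width: 0.0508
```

Run:
```python
from to import *
import cv2,pickle
to([.596,.170,.093],RD)
d=r.get_image('wrist');cv2.imwrite('pics/w3.png',d['frame'][:,:,::-1]);pickle.dump(d,open('wrist3.pkl','wb'))
```

```text
t 6.22 pos [0.5924 0.1701 0.1489] F [-1.3  0.2  0.7] w 0.0508
tool shift [-0.0038  0.0006  0.0559] |d| 0.056 rot [-0.09 -0.23  0.12]
```

View pics/w3.png

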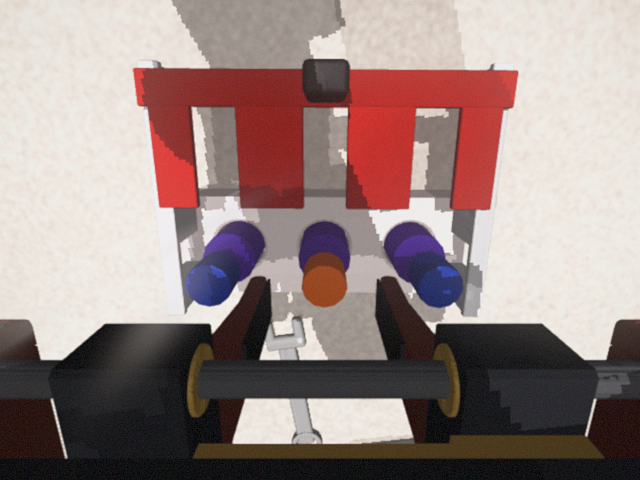

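The wrist view shows the fork fully out. The orange cap top is at (324,283), midway between the finger tips at columns 265 and 382, and the tab is at (326,80).

```bash
python3 - <<'E'
from h import *
w=pickle.load(open('wrist3.pkl','rb'))
for p in ((324,283),(209,284),(438,284)): print('cap',atz(w,p,.124))
S=np.array([.596,.170,0]);X=np.array([.989,-.147,0]);Y=np.array([.147,.989,0])
for op in(.056,.06): print(op,proj(w,[S-X*(.047+op)+X*a+Y*b+np.array([0,0,z]) for z in(.132,) for a,b in((-.008,-.011),(.008,.011))]).round(0).tolist())
E
python3 -c "
from to import *
to([.596,.170,.093],RD)"
```

```text
cap [0.59554117 0.17041545 0.124     ]
cap [0.58689981 0.10753904 0.124     ]
cap [0.6052738  0.23255345 0.124     ]
0.056 [[299.0, 60.0], [348.0, 98.0]]
0.06 [[299.0, 50.0], [348.0, 89.0]]
t 6.27 pos [0.593  0.1703 0.15  ] F [0.9 0.3 0.9] w 0.0503
tool shift [-0.0032  0.0002  0.057 ] |d| 0.057 rot [-0.05 -0.16  0.13]
```

Run:
```python
from h import *
w=pickle.load(open('wrist3.pkl','rb'))
print(w['frame'][50:112,326].max(1))
print('red edge rows',w['frame'][50:125:1,200,0], w['frame'][185:225,270,0])
S=np.array([.5957,.1703,0]);X=np.array([.989,-.147,0]);Y=np.array([.147,.989,0])
for op in(.056,.058,.06): print(op,[proj(w,[S+X*(-.047-op+a)+np.array([0,0,z])])[0,1].round(1) for a,z in((-.008,.132),(.008,.132),(.008,.092),(.008,.086))])
```

```text
[236 236 236 236 236 237 237 239 209  83  58  71  79  81  87  90  84  88
  86  88  86  89  85  87  85  84  84  85  87  81  79  81  79  80  80  75
  74  73  72  75  64  65  53  55  55  53  52  53  47  51  54  55  84 122
 136 130 110 102 121 126 131 132]
red edge rows [196 233 233 231 231 231 233 231 232 233 233 235 237 237 234 236 237 230
 181 130 133 132 135 135 133 133 136 138 132 140 133 132 134 133 131 134
 134 135 135 132 133 132 135 138 136 133 138 137 135 138 137 140 136 138
 135 116 104 134 158 158 161 157 161 161 186 215 214 217 227 236 235 235
 234 232 233] [125 124 122 110 114 112 117 118 113 110 113 111 114 110 114 115 113 110
 113 111 112 111 111 124 153 154 152 152 152 152 151 154 152 150 152 153
 154 155 156 153]
0.056 [np.float64(59.2), np.float64(97.6), np.float64(105.0), np.float64(105.9)]
0.058 [np.float64(54.3), np.float64(92.9), np.float64(101.2), np.float64(102.2)]
0.06 [np.float64(49.3), np.float64(88.2), np.float64(97.5), np.float64(98.5)]
```

Run:
```python
from to import *
import cv2,pickle
im=[]
for n,(x,y) in(('scene',(395,200)),('top',(100,190))):
    d=r.get_image(n);pickle.dump(d,open(n+'3.pkl','wb'));im.append(cv2.resize(d['frame'][y:y+120,x:x+120],(400,400),interpolation=cv2.INTER_CUBIC))
cv2.imwrite('pics/m3.png',np.hstack(im)[:,:,::-1])
```

```text
(no output)
```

View pics/m3.png

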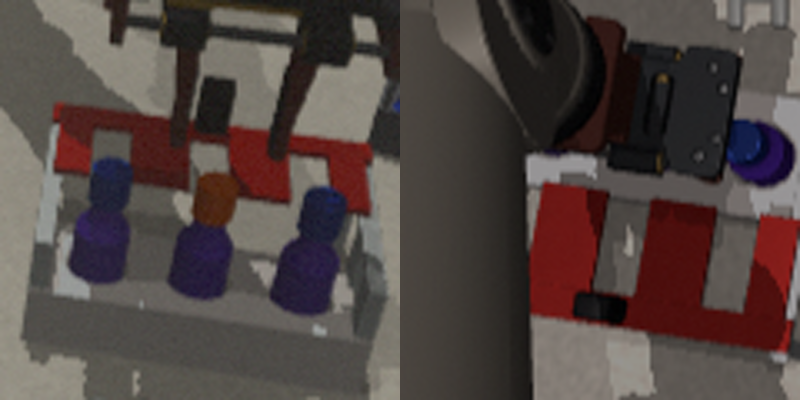

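The top view shows the tab at about (160,282), against (165,252) at the start. The bar's corner went from (221.6,266) to (216.1,296.5).

Run:
```python
from h import *
a=pickle.load(open('top0.pkl','rb'));b=pickle.load(open('top3.pkl','rb'))
print(np.linalg.norm(atz(a,(165.2,252),.12)-atz(b,(160,282.1),.12)),np.linalg.norm(atz(a,(221.6,266),.092)-atz(b,(216.1,296.5),.092)))
# sub-pixel: bottom edge of red bar along columns
def edge(d,x,r0,r1):
    f=d['frame'].astype(float)[r0:r1,x-1:x+2].mean(1);v=f[:,0]-f[:,1];i=np.argmin(np.diff(cv2.GaussianBlur(v[:,None],(1,3),0)[:,0]));return r0+i,v.round()[max(0,i-2):i+4]
for x in(190,200,210): print(edge(a,x,250,285),edge(b,x,280,315))
```

```text
0.05825243543799965 0.06028029205776041
(np.int64(261), array([92., 91., 72., 23.,  7.,  7.])) (np.int64(291), array([61., 62., 53., 20.,  4.,  5.]))
(np.int64(262), array([91., 90., 91., 47.,  7.,  7.])) (np.int64(293), array([62., 63., 38.,  6.,  4.,  4.]))
(np.int64(264), array([92., 91., 75., 24.,  7.,  7.])) (np.int64(294), array([62., 62., 57., 21.,  3.,  3.]))
```

Differential measurement gives about 58.5 to 60 mm of travel from a nearly closed start, and the pull ended against a firm stop. The fork is open, so I descend on the cap.

Emit:
{"name": "servo_tool", "arguments": {"plan": [-0.003,0,0.02,0,0,0,0.42,0,0,0.02,0,0,0,0.42,0,0,0.006,0,0,0,0.42,0,0,0,0,0,0,0.42]}}

```text
time: 6.7
ee_pos: [0.5981, 0.1716, 0.1073]
ee_rot: [[-0.99, 0.144, 0.004], [0.144, 0.99, 0.003], [-0.004, 0.004, -1.0]]
contact_force: [-0.4, -0.7, 0.5]
grip_width: 0.0508
```

```bash
python3 -c "
from to import *
to([.5958,.1703,.093],RD)"
```

```text
t 6.7 pos [0.5981 0.1716 0.1073] F [-0.4 -0.7  0.5] w 0.0508
tool shift [ 0.0022 -0.0017  0.0143] |d| 0.015 rot [0.22 0.22 0.2 ]
```

Emit:
{"name": "servo_tool", "arguments": {"plan": [0.002,-0.0015,0.01,0.2,0.2,0.2,0.42,0.0,0,0.005,0,0,0,0.42,0,0,0,0,0,0,0.42,0,0,0,0,0,0,0.42]}}

```text
time: 7.03
ee_pos: [0.5966, 0.1709, 0.0933]
ee_rot: [[-0.989, 0.147, 0.002], [0.147, 0.989, 0.001], [-0.002, 0.001, -1.0]]
contact_force: [0.9, -0.2, -0.0]
grip_width: 0.051
```

```bash
python3 -c "
from to import *
to([.5958,.1703,.093],RD)"
```

```text
t 7.03 pos [0.5966 0.1709 0.0933] F [ 0.9 -0.2 -0. ] w 0.051
tool shift [ 0.0007 -0.0007  0.0003] |d| 0.001 rot [ 0.08  0.12 -0.01]
```

Within 1 mm, so I close.

Emit:
{"name": "servo_tool", "arguments": {"plan": [0.0005,-0.0005,0,0,0,0,1,0,0,0,0,0,0,1,0,0,0,0,0,0,1,0,0,0,0,0,0,1,0,0,0,0,0,0,1,0,0,0,0,0,0,1]}}

```text
time: 7.53
ee_pos: [0.597, 0.1707, 0.0952]
ee_rot: [[-0.989, 0.147, 0.005], [0.147, 0.989, 0.002], [-0.004, 0.003, -1.0]]
contact_force: [0.1, 0.1, -1.5]
grip_width: 0.0255
```

```bash
python3 -c "
from to import *
to([.5958,.1703,.093],RD)"
```

```text
t 7.53 pos [0.597  0.1707 0.0952] F [ 0.1  0.1 -1.5] w 0.0255
tool shift [ 0.0012 -0.0006  0.0022] |d| 0.003 rot [ 0.17  0.26 -0.02]
```

Emit:
{"name": "servo_tool", "arguments": {"plan": [0,0,-0.01,0.1,0.2,0,1,0,0,-0.015,0,0,0,1,0,0,-0.02,0,0,0,1,0,0,-0.02,0,0,0,1,0,0,-0.025,0,0,0,1,0,0,-0.025,0,0,0,1,0,0,-0.025,0,0,0,1,0,0,-0.02,0,0,0,1,0,0,0,0,0,0,1]}}

```text
time: 8.28
ee_pos: [0.5962, 0.1699, 0.2662]
ee_rot: [[-0.989, 0.148, -0.001], [0.148, 0.989, -0.0], [0.001, -0.001, -1.0]]
contact_force: [0.4, 0.8, -0.5]
grip_width: 0.0257
```

Run:
```python
from to import *
from h import *
to([.60,.17,.28],RD)
# fit lens disc from top0 & scene0: black disc 16mm inner boundary with subpixel moments
obs=[]
for n,c in(('top0',(399,166)),('scene0',(239,273))):
    d=pickle.load(open(n+'.pkl','rb'));g=cv2.cvtColor(d['frame'],cv2.COLOR_RGB2GRAY);k=8
    roi=cv2.resize(g[c[1]-20:c[1]+21,c[0]-20:c[0]+21],None,fx=k,fy=k,interpolation=cv2.INTER_CUBIC)
    roi=cv2.GaussianBlur(roi,(7,7),0)
    m=(roi<75).astype('uint8');_,lab=cv2.connectedComponents(m);l=lab[20*k+4,20*k+4]
    ct=max(cv2.findContours((lab==l).astype('uint8'),0,cv2.CHAIN_APPROX_NONE)[0],key=len)
    e=cv2.fitEllipse(ct);f=lambda v:(np.array(v)+.5)/k-.5
    cen=f(e[0])+np.array(c)-20;ax=np.array(e[1])/k
    print(n,'centre',cen,'axes',ax,'ang',e[2],'maxres')
    pts=f(ct[:,0,:].astype(float))+np.array(c)-20
    obs.append((d,pts,n))
def res(p):
    out=[]
    n=np.array([p[3],p[4],1.])
    for d,pts,nm in obs:
        q=proj(d,circle(p[:3],n,.016,120));
        D=np.linalg.norm(pts[:,None]-q[None],axis=2).min(1);
        # signed via closest normal
        out.append(D[::4]);
    return np.hstack(out)
best=None
for tx in(-.4,-.6,-.8,-1):
  for ty in(-.3,0,.3):
    s=least_squares(res,[.7137,-.2744,.1336,tx,ty],x_scale=[.01,.01,.01,.3,.3])
    if best is None or s.cost<best.cost: best=s
p=best.x;n=np.array([p[3],p[4],1]);n/=np.linalg.norm(n);print(p[:3],n,'tilt',np.degrees(np.arccos(n[2])),'az',np.degrees(np.arctan2(n[1],n[0])),best.cost)
```

```text
t 8.28 pos [0.5962 0.1699 0.2662] F [ 0.4  0.8 -0.5] w 0.0257
tool shift [-0.0038  0.0006 -0.0138] |d| 0.014 rot [-0.03 -0.07 -0.06]
top0 centre [399.15728188 165.12909126] axes [16.16450119 16.88699913] ang 72.49819946289062 maxres
scene0 centre [238.66338921 272.55160141] axes [ 4.12141228 16.09772682] ang 95.17274475097656 maxres
[ 0.71420481 -0.27396197  0.13514268] [-0.44448211  0.09309836  0.89093678] tilt 27.00880067069921 az 168.1702106616943 2.7139263658124624
```

The bottle is held (25.7 mm) and lifted. The lens fit gives centre (.714,-.274,.135), tilt 27° and azimuth 168°, which agrees with the base plate edge (about 168°). I'll move to a standoff beside the lens axis and look with the wrist camera.

```bash
cat >> to.py <<'E'
def lensR(n):
    n=np.array(n)/np.linalg.norm(n);y=np.array([-n[1],n[0],0]);y/=-np.linalg.norm(y);z=-n;return np.c_[np.cross(y,z),y,z]
E
python3 -c "
from to import *
n=np.array([-.4445,.0931,.8909]);L=np.array([.714,-.274,.135]);Rt=lensR(n);print(Rt)
p=L+n*.26+Rt[:,1]*.07;print(p);to(p,Rt);to([.60,-.05,.35],RD)"
```

```text
[[-0.87200045  0.20500052  0.44451096]
 [ 0.18263947  0.97876186 -0.0931023 ]
 [-0.4541564  -0.         -0.89092197]]
[ 0.61278004 -0.18128067  0.366634  ]
t 8.28 pos [0.5962 0.1699 0.2662] F [ 0.4  0.8 -0.5] w 0.0257
tool shift [-0.0683 -0.3449 -0.1003] |d| 0.366 rot [  0.75 -27.07   3.26]
t 8.28 pos [0.5962 0.1699 0.2662] F [ 0.4  0.8 -0.5] w 0.0257
tool shift [-0.0363 -0.217  -0.0837] |d| 0.235 rot [-0.03 -0.07 -0.06]
```

Emit:
{"name": "servo_tool", "arguments": {"plan": [-0.003,-0.01,-0.015,0,0,0,1,-0.004,-0.02,-0.012,0,0,0,1,-0.004,-0.025,-0.01,0,0,0,1,-0.004,-0.025,-0.008,0,-0.5,0,1,-0.004,-0.025,-0.008,0,-1,0,1,-0.004,-0.025,-0.008,0,-1,0,1,-0.004,-0.025,-0.008,0,-2,0,1,-0.004,-0.025,-0.005,0,-2,0,1,-0.004,-0.025,-0.005,0,-2,0,1,-0.004,-0.025,0,0,-2,0,1,0,-0.02,0,0,-2,0,1,0,-0.02,0,0,-2,0,1]}}

```text
time: 9.28
ee_pos: [0.5915, -0.1086, 0.3461]
ee_rot: [[-0.959, 0.138, 0.249], [0.133, 0.99, -0.036], [-0.251, -0.002, -0.968]]
contact_force: [0.4, 0.5, -1.6]
grip_width: 0.0256
```

```bash
python3 -c "
from to import *
n=np.array([-.4445,.0931,.8909]);L=np.array([.714,-.274,.135]);Rt=lensR(n)
p=L+n*.26+Rt[:,1]*.07;to(p,Rt);print(r.observe()['joints'].round(2))"
```

```text
t 9.28 pos [ 0.5915 -0.1086  0.3461] F [ 0.4  0.5 -1.6] w 0.0256
tool shift [-0.0353 -0.0691 -0.0119] |d| 0.078 rot [  1.3  -12.45   3.7 ]
[-0.25  0.12  0.36  1.8  -0.03  0.98  1.54]
```

Emit:
{"name": "servo_tool", "arguments": {"plan": [-0.007,-0.012,-0.002,0.2,-2,0.7,1,-0.007,-0.012,-0.002,0.2,-2,0.7,1,-0.007,-0.012,-0.002,0.2,-2,0.7,1,-0.007,-0.012,-0.002,0.2,-2,0.7,1,-0.004,-0.01,-0.002,0.2,-2,0.6,1,-0.002,-0.005,0,0.1,-1,0.3,1,0,0,0,0,0,0,1,0,0,0,0,0,0,1]}}

```text
time: 9.95
ee_pos: [0.6015, -0.1861, 0.3618]
ee_rot: [[-0.881, 0.218, 0.42], [0.198, 0.976, -0.093], [-0.431, 0.001, -0.903]]
contact_force: [0.5, 0.4, -0.3]
grip_width: 0.0255
```

Run:
```python
from to import *
import cv2,pickle
n=np.array([-.4445,.0931,.8909]);L=np.array([.714,-.274,.135]);Rt=lensR(n)
p=L+n*.26+Rt[:,1]*.07;to(p,Rt)
d=r.get_image('wrist');cv2.imwrite('pics/w4.png',d['frame'][:,:,::-1]);pickle.dump(d,open('wrist4.pkl','wb'));print(r.observe()['qd'].round(3))
```

```text
t 9.95 pos [ 0.6015 -0.1861  0.3618] F [ 0.5  0.4 -0.3] w 0.0255
tool shift [-0.011   0.0072 -0.0001] |d| 0.013 rot [-0.27 -1.51 -0.73]
[-0.007  0.004 -0.006 -0.008  0.    -0.    -0.   ]
```

View pics/w4.png

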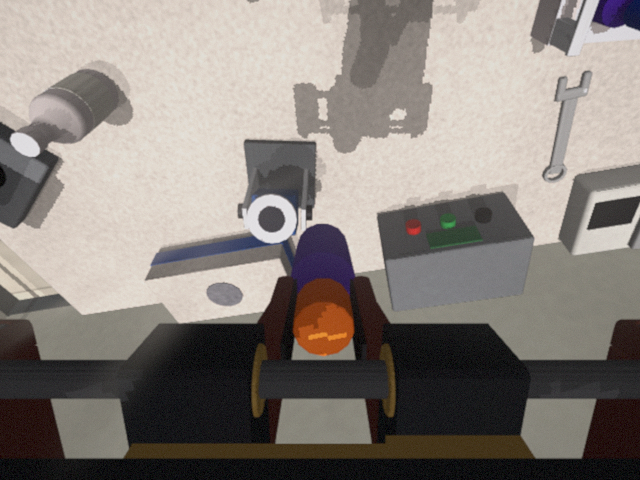

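The wrist view shows the full lens ring unoccluded at (272,219), and the bottle held straight with its base end at about (323,226). I'll refit the lens using all three views and check the bottle's pose in the hand.

```bash
cat > lens.py <<'E'
from h import *
def contour(d,c,thr=75,half=20,k=8):
    g=cv2.cvtColor(d['frame'],cv2.COLOR_RGB2GRAY)
    roi=cv2.GaussianBlur(cv2.resize(g[c[1]-half:c[1]+half+1,c[0]-half:c[0]+half+1],None,fx=k,fy=k,interpolation=cv2.INTER_CUBIC),(7,7),0)
    _,lab=cv2.connectedComponents((roi<thr).astype('uint8'));l=lab[half*k+4,half*k+4]
    ct=max(cv2.findContours((lab==l).astype('uint8'),0,cv2.CHAIN_APPROX_NONE)[0],key=len)
    return (ct[:,0,:]+.5)/k-.5+np.array(c)-half
def fit(obs,x0,w=None):
    def res(p):
        n=np.array([p[3],p[4],1.]);out=[]
        for j,(d,pts) in enumerate(obs):
            o=p[5+2*j:7+2*j]   # per-view pixel offset (calibration)
            q=proj(d,circle(p[:3],n,.016,200))+o
            out+=[np.linalg.norm(pts[::4,None]-q[None],axis=2).min(1)/np.sqrt(len(pts)/4)*6,o/1.0]
        return np.hstack(out)
    s=least_squares(res,list(x0)+[0]*(2*len(obs)),x_scale=[.01,.01,.01,.3,.3]+[1]*(2*len(obs)))
    p=s.x;n=np.array([p[3],p[4],1]);n/=np.linalg.norm(n)
    print(p[:3].round(4),n.round(4),'tilt',np.degrees(np.arccos(n[2])).round(2),'az',np.degrees(np.arctan2(n[1],n[0])).round(1),'cost',s.cost.round(3),'off',p[5:].round(2))
    return p[:3],n
E
python3 - <<'E'
from lens import *
V={k:pickle.load(open(k+'.pkl','rb')) for k in('top0','scene0','wrist4')}
C={'top0':(399,165),'scene0':(239,273),'wrist4':(272,219)}
O={k:(V[k],contour(V[k],C[k])) for k in V}
for k in O:
    e=cv2.fitEllipse(O[k][1].astype('float32'));print(k,e)
x0=[.7142,-.274,.135,-.5,.1]
print(proj(V['wrist4'],x0[:3]))
for ks in(('top0','scene0','wrist4'),('top0','wrist4'),('scene0','wrist4'),('top0','scene0')): print(ks,end=' ');fit([O[k] for k in ks],x0)
# ring outer edge in wrist & top (bright)
for k in('wrist4','top0'):
    d=V[k];c=C[k];print(k,d['frame'][c[1],c[0]-34:c[0]+35:1].max(1))
E
```

```text
top0 ((399.15728759765625, 165.12908935546875), (16.164501190185547, 16.886999130249023), 72.49819946289062)
scene0 ((238.66339111328125, 272.5516052246094), (4.12141227722168, 16.097726821899414), 95.17274475097656)
wrist4 ((271.9555969238281, 219.03187561035156), (45.8895378112793, 48.80961990356445), 133.90768432617188)
[[270.89438895 218.66240655]]
('top0', 'scene0', 'wrist4') [ 0.695  -0.2655  0.1665] [-0.5083  0.2465  0.8252] tilt 34.39 az 154.1 cost 1565.064 off [ 1.96 -5.82 -5.32 17.8   2.17 -2.44]
('top0', 'wrist4') [ 0.6403 -0.2383  0.2517] [-0.5912  0.2748  0.7583] tilt 40.69 az 155.1 cost 714.266 off [ 10.42 -24.82   2.68 -10.71]
('scene0', 'wrist4') [ 0.6891 -0.2635  0.1686] [-0.5007  0.2438  0.8306] tilt 33.84 az 154.0 cost 1534.781 off [-6.68 20.34  2.23  0.71]
('top0', 'scene0') [ 0.7143 -0.2742  0.1351] [-0.4446  0.0953  0.8907] tilt 27.04 az 167.9 cost 0.716 off [-0.16  0.01 -0.15 -0.03]
wrist4 [222 223 223 223 206 200 223 223 225 226 226 225 226 227 227 226 226 226
 226 193 126  81  81  82  82  80  77  84  82  83  83  81  78  77  80  78
  80  75  82  80  75  77  79  78  79  75 117 189 226 227 224 227 226 228
 226 225 226 230 185 102 169 220 206 208 226 223 224 182  88]
top0 [117 119 120 119 118  96  36  24  22  23  23  40  45  49  49  30  24  24
  23 118 134 135 134 134 135 134  26   6   8   7   8   9   8   9   9   9
   9   8   9   9   7  10  16 134 135 134 135 135 134 135  63  42 135 135
 105  35  33  27  62 134 131 132 133 134 134 134 133 132 133]
```

Run:
```python
from lens import *
V={k:pickle.load(open(k+'.pkl','rb')) for k in('top0','scene0','wrist4')}
C={'top0':(399,165,70),'scene0':(239,273,85),'wrist4':(272,219,150)}
O={k:(V[k],contour(V[k],C[k][:2],C[k][2])) for k in V}
for k in O:
    e=cv2.fitEllipse(O[k][1].astype('float32'));print(k,e)
x0=[.7142,-.274,.135,-.5,.1]
for ks in(('top0','scene0','wrist4'),('top0','wrist4'),('scene0','wrist4'),('top0','scene0')): print(ks,end=' ');fit([O[k] for k in ks],x0)
# bottle model in wrist4
from to import r
o=r.observe();T=o['ee_pos'];Rc=o['ee_rot'];d=V['wrist4']
for h,rad in((0,.018),(.066,.018),(.114,.013),(.088,.013)):
    c=T+Rc[:,2]*(.085-h);q=proj(d,circle(c,Rc[:,2],rad));print(h,'min',q.min(0).round(1),'max',q.max(0).round(1),'c',proj(d,c).round(1))
f=d['frame'].astype(int);print(f[205:240,323]);
for row in (240,262,330): print(row,f[row,280:370,0],f[row,280:370,2])
```

```text
top0 ((399.15557861328125, 165.1298370361328), (16.016029357910156, 16.798723220825195), 73.80673217773438)
scene0 ((238.68450927734375, 272.5518798828125), (4.404107093811035, 16.57167625427246), 95.1832275390625)
wrist4 ((271.1104431152344, 218.82594299316406), (25.802875518798828, 26.769224166870117), 119.4498062133789)
('top0', 'scene0', 'wrist4') [ 0.7148 -0.2741  0.1347] [-0.4234  0.0871  0.9017] tilt 25.61 az 168.4 cost 2.218 off [-0.13  0.23 -0.24 -0.37  0.13  0.07]
('top0', 'wrist4') [ 0.7156 -0.2744  0.1331] [-0.4422  0.0525  0.8954] tilt 26.44 az 173.2 cost 1.452 off [-0.14  0.47 -0.03  0.27]
('scene0', 'wrist4') [ 0.7149 -0.2742  0.1348] [-0.4209  0.0881  0.9028] tilt 25.47 az 168.2 cost 1.654 off [-0.19 -0.41  0.15 -0.08]
('top0', 'scene0') [ 0.7142 -0.2743  0.135 ] [-0.427   0.0978  0.899 ] tilt 25.98 az 167.1 cost 0.92 off [-0.22  0.   -0.22 -0.09]
0 min [297.5 222. ] max [348.2 270.5] c [[322.9 246.7]]
0.066 min [289.1 251. ] max [356.6 313.7] c [[322.9 283.1]]
0.114 min [290.9 300.1] max [354.9 357.2] c [[322.9 329.4]]
0.088 min [295.5 275.7] max [350.2 325.7] c [[32
[... 1954 characters left out ...]
09 206 204 203 206 211 206 204 199 200 204 200 201 204]
330 [ 41  43  38  32  17  17  20  31  22   8  16  18  48  99 127 134 128 132
 145 163 174 176 174 171 172 172 172 173 170 168 170 173 173 171 174 176
 172 172 171 174 173 171 171 169 173 171 170 168 169 173 169 166 171 174
 170 170 167 172 168 170 171 170 169 169 167 165 167 169 166 169 168 166
 162 132  70  27  17  14  24  20  23  19  17  28  35  43  42  41  41  49] [14 20 20 19 19  8 19 31 21  7 11 11  8 17 18 25  7 12 21 23 29 35 30 29
 30 28 28 27 25 23 27 30 30 25 30 36 30 29 27 28 33 29 28 27 30 26 26 21
 23 33 22 16 27 34 29 29 19 28 23 28 33 28 30 26 24 22 25 27 21 24 27 23
 24 19  4 18 19 10 20 16 19 16 16 17 17 17 16 19 17 27]
```

Run:
```python
from lens import *
d=pickle.load(open('wrist4.pkl','rb'));t=pickle.load(open('top0.pkl','rb'))
g=cv2.cvtColor(d['frame'],cv2.COLOR_RGB2GRAY).astype(float)
# -x edge of plate: dark transition down columns
P=[]
for x in range(250,312,3):
    v=np.diff(cv2.GaussianBlur(g[130:155,x][:,None],(1,3),0)[:,0]);P.append((x,130.5+np.argmin(v)))
P=np.array(P);k,b=np.polyfit(P[:,0],P[:,1],1);print('edge',k,b,np.abs(P[:,1]-k*P[:,0]-b).max())
for z in(.0,.012):
    A,B=[atz(d,(x,k*x+b),z) for x in(246,315)];e=B-A;print('z',z,A,B,'len',np.linalg.norm(e),'az of -x dir',np.degrees(np.arctan2(e[0],-e[1]))%360,(np.degrees(np.arctan2(-e[0],e[1])))%360+90)
gt=cv2.cvtColor(t['frame'],cv2.COLOR_RGB2GRAY).astype(float)
Q=[]
for x in range(370,410,2):
    v=np.diff(gt[185:212,x]);Q.append((x,185.5+np.argmax(v)))
print(np.array(Q)[:,1])
for name,c,half,dd in(('wrist4',(271,219),34,d),):
    im=dd['frame'].min(2)[c[1]-half:c[1]+half+1,c[0]-half:c[0]+half+1]
    cv2.imwrite('pics/ring.png',cv2.resize(im,(560,560),interpolation=cv2.INTER_CUBIC))
```

```text
edge 0.023809523809523583 133.30952380952385 0.4761904761904532
z 0.0 [ 0.66967197 -0.31082276  0.        ] [ 0.69336891 -0.21708991  0.        ] len 0.09668191239206499 az of -x dir 165.81213173716475 435.81213173716475
z 0.012 [ 0.66455428 -0.30690472  0.012     ] [ 0.68765125 -0.21554506  0.012     ] len 0.0942340565217816 az of -x dir 165.81213173716472 435.8121317371647
[191.5 191.5 192.5 192.5 193.5 193.5 194.5 194.5 195.5 195.5 196.5 196.5
 197.5 198.5 198.5 199.5 199.5 200.5 200.5 200.5]
```

View pics/ring.png

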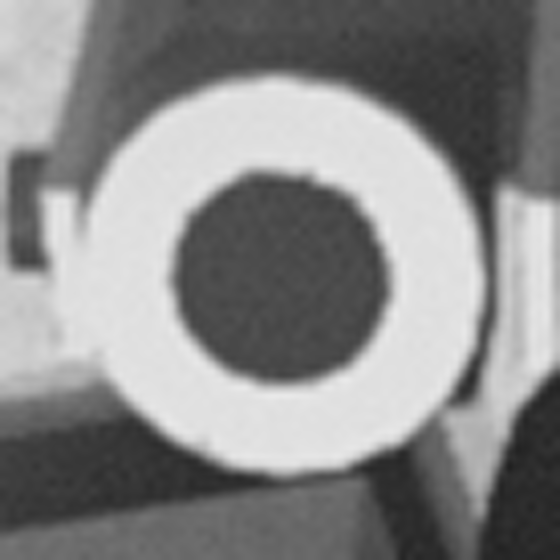

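The ring looks almost circular and complete in the wrist view. The plate edge gives azimuth 166° and the fits give tilt about 26°, so I use n=(-.427,.101,.899) and L=(.7147,-.2742,.1347). Now I align on the axis at standoff.

```bash
cat >> to.py <<'E'
n=np.array([-.427,.101,.899]);n/=np.linalg.norm(n);L=np.array([.7147,-.2742,.1347]);Rt=lensR(n)
def go(h): to(L+n*(h+.084),Rt)
E
python3 -c "
from to import *
go(.16)"
```

```text
t 10.0 pos [ 0.6016 -0.1859  0.3617] F [ 0.1  0.  -2.2] w 0.0253
tool shift [-0.0171 -0.0602  0.0166] |d| 0.065 rot [ 0.39 -0.53  0.61]
```

Emit:
{"name": "servo_tool", "arguments": {"plan": [-0.004,-0.015,0.004,0.1,-0.1,0.1,1,-0.004,-0.015,0.004,0.1,-0.1,0.1,1,-0.004,-0.015,0.004,0.1,-0.1,0.1,1,-0.004,-0.012,0.004,0.1,-0.1,0.1,1,0,0,0,0,0,0,1,0,0,0,0,0,0,1]}}

```text
time: 10.5
ee_pos: [0.6126, -0.2406, 0.3518]
ee_rot: [[-0.881, 0.216, 0.421], [0.194, 0.976, -0.094], [-0.431, -0.001, -0.902]]
contact_force: [-0.3, 0.9, -0.5]
grip_width: 0.0259
```

```bash
python3 -c "
from to import *
go(.12);print(r.observe()['joints'].round(2))"
```

```text
t 10.5 pos [ 0.6126 -0.2406  0.3518] F [-0.3  0.9 -0.5] w 0.0259
tool shift [-0.0012 -0.0094  0.038 ] |d| 0.039 rot [ 0.32 -0.49  0.79]
[-0.1   0.13  0.45  1.83 -0.15  0.76  1.77]
```

Emit:
{"name": "servo_tool", "arguments": {"plan": [0,-0.004,0.01,0.1,-0.2,0.3,1,0,-0.003,0.012,0.1,-0.2,0.3,1,0,-0.001,0.012,0,0,0,1,0,0,0,0,0,0,1,0,0,0,0,0,0,1]}}

```text
time: 10.92
ee_pos: [0.6276, -0.2466, 0.3178]
ee_rot: [[-0.878, 0.22, 0.426], [0.199, 0.975, -0.094], [-0.436, 0.002, -0.9]]
contact_force: [0.4, 0.2, -0.9]
grip_width: 0.0256
```

```bash
python3 -c "
from to import *
go(.09)"
```

```text
t 10.92 pos [ 0.6276 -0.2466  0.3178] F [ 0.4  0.2 -0.9] w 0.0256
tool shift [-0.0016 -0.007   0.0305] |d| 0.031 rot [ 0.36 -0.17  0.47]
```

Emit:
{"name": "servo_tool", "arguments": {"plan": [-0.001,-0.005,0.01,0.2,-0.1,0.3,1,0,-0.003,0.01,0.1,0,0.2,1,0,-0.001,0.01,0,0,0,1,0,0,0,0,0,0,1,0,0,0,0,0,0,1]}}

```text
time: 11.33
ee_pos: [0.6409, -0.2584, 0.2884]
ee_rot: [[-0.875, 0.229, 0.426], [0.207, 0.973, -0.099], [-0.437, 0.001, -0.899]]
contact_force: [0.4, 0.0, -1.0]
grip_width: 0.0255
```

```bash
python3 -c "
from to import *
go(.09)"
```

```text
t 11.33 pos [ 0.6409 -0.2584  0.2884] F [ 0.4  0.  -1. ] w 0.0255
tool shift [-0.0004  0.0016 -0.0028] |d| 0.003 rot [ 0.09 -0.08  0.01]
```

Now I back off the last few millimetres and check from the wrist, scene and top cameras.

Emit:
{"name": "servo_tool", "arguments": {"plan": [0,0.0015,-0.0028,0,0,0,1,0,0,0,0,0,0,1,0,0,0,0,0,0,1,0,0,0,0,0,0,1]}}

```text
time: 11.67
ee_pos: [0.64, -0.2567, 0.2917]
ee_rot: [[-0.875, 0.23, 0.426], [0.207, 0.973, -0.099], [-0.438, 0.001, -0.899]]
contact_force: [0.3, 0.1, -1.0]
grip_width: 0.0257
```

Run:
```python
from to import *
import cv2,pickle
go(.09);im=[]
for nm,(x,y,w,h) in(('wrist',(200,140,220,165)),('scene',(180,190,120,90)),('top',(350,130,120,90)),('scene',(395,200,120,90))):
    d=r.get_image(nm);pickle.dump(d,open(nm+'5.pkl','wb'));im.append(cv2.resize(d['frame'][y:y+h,x:x+w],(400,300),interpolation=cv2.INTER_CUBIC))
m=np.vstack([np.hstack(im[:2]),np.hstack(im[2:])])
cv2.imwrite('pics/m5.png',np.clip(m*1.2,0,255).astype('uint8')[:,:,::-1])
```

```text
t 11.67 pos [ 0.64   -0.2567  0.2917] F [ 0.3  0.1 -1. ] w 0.0257
tool shift [-0.0001  0.0002  0.0008] |d| 0.001 rot [ 0.08 -0.04 -0.01]
```

View pics/m5.png

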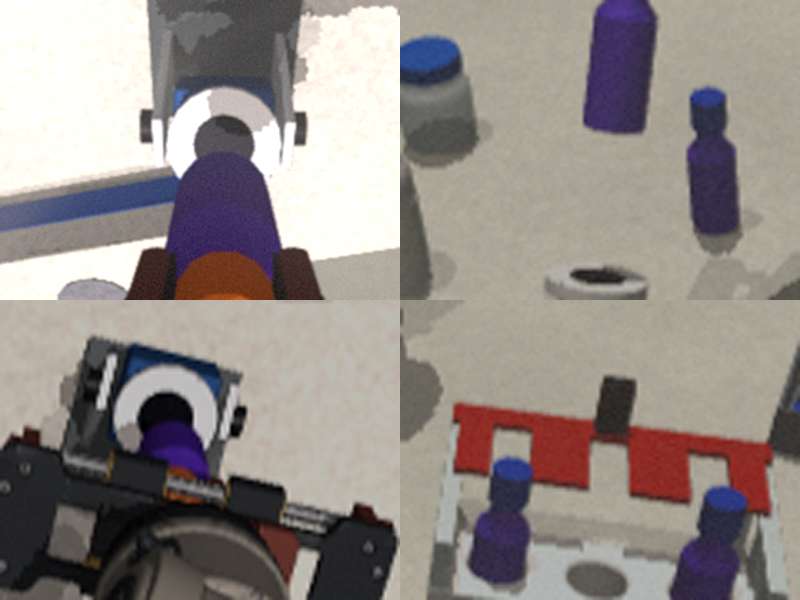

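The wrist view shows the ring, cheeks and bottle symmetric about the same line. The scene view shows the base hanging above the ring, with its lower corners at about (235.5,226.3) and (254.1,229). The rack view shows the fork open, the two blue bottles in place and the middle nest empty. I'll check these numerically.

Run:
```python
from lens import *
from to import r,n,L
o=r.observe();T=o['ee_pos'];Rc=o['ee_rot'];zt=Rc[:,2]
s=pickle.load(open('scene5.pkl','rb'));w=pickle.load(open('wrist5.pkl','rb'))
s2=pickle.load(open('scene0.pkl','rb'))
print('angle tool vs n',np.degrees(np.arccos(-zt@n)),'qd',np.abs(o['qd']).max())
s=r.get_image('scene')
f=s['frame'].astype(int);m=((f[:,:,2]-f[:,:,1])>25)&(f[:,:,2]<130)
m[:, :228]=0;m[:,262:]=0;m[:188]=0;m[236:]=0
pts=np.argwhere(m)[:,::-1];print('mask',pts.min(0),pts.max(0),len(pts))
for y in range(192,232,4):
    c=np.where(m[y])[0];print(y,c.min() if len(c) else None,c.max() if len(c) else None,end=' | ')
print()
for b in(.082,.084,.086):
    q=proj(s,circle(T+zt*b,zt,.018));print('base',b,'x',q[:,0].min().round(1),q[:,0].max().round(1),'ymax',q[:,1].max().round(1))
a=[proj(s,circle(T+zt*(.084-h),zt,.018)) for h in(0,.06)]
for q in a: print([ (v[0].round(1),v[1].round(1)) for v in (q[q[:,0].argmin()],q[q[:,0].argmax()])])
print(proj(w,T+zt*.084),proj(w,L))
q=proj(w,circle(T+zt*.084,zt,.018));print('wrist base pred',q.min(0),q.max(0))
g=w['frame'].astype(int);print(g[212:236,322,2]-g[212:236,322,1])
for row in (232,):
    v=g[row,285:365];print(row,(v[:,2]-v[:,1]))
```

```text
angle tool vs n 0.10869269158348033 qd 0.0011926149752537834
mask [235 188] [255 229] 590
192 240 254 | 196 238 255 | 200 238 253 | 204 238 251 | 208 237 251 | 212 237 250 | 216 236 249 | 220 236 249 | 224 235 248 | 228 238 247 | 
base 0.082 x 234.9 253.8 ymax 228.4
base 0.084 x 234.8 253.6 ymax 229.5
base 0.086 x 234.7 253.5 ymax 230.5
[(np.float64(234.8), np.float64(226.5)), (np.float64(253.6), np.float64(228.6))]
[(np.float64(238.1), np.float64(195.4)), (np.float64(257.2), np.float64(197.8))]
[[322.48991174 246.75377795]] [[322.57255877 219.10875503]]
wrist base pred [297.00689547 221.91610588] [347.97188564 270.64094601]
[ 3  8  5  8  2  4  6  2  3  5  5 14 25 29 26 29 28 27 30 31 27 33 28 28]
232 [ -7  -8  -6  -4  -6  -5  -5  -6  -3  -2   2   3   2   2   1   1   3  10
  16  22  30  30  27  30  28  27  27  30  34  31  30  30  32  31  30  29
  29  27  29  32  31  27  29  26  30  27  32  30  25  31  28  30  27  29
  27  22  14   9   2   2   1   1   3   3   1   1  -5  -8  -9  -7  -2  -1
  -3  -2  -5  -9 -10 -11  -8  -8]
```

The bottle silhouette matches the model within about 1 px, with the base at 90 mm and the axis within 0.2° of the estimated lens axis. The arm is still, so I hand in.

```bash
python3 -c "
from to import *
go(.09);print(r.finish_job());"
```

```text
t 11.92 pos [ 0.6398 -0.2568  0.2913] F [ 0.9  0.5 -0.6] w 0.0254
tool shift [-0.0004  0.0003  0.0004] |d| 0.001 rot [ 0.08 -0.08 -0.02]
the job is handed in; nothing more can be done
None
```

I pulled the fork out to its end stop, lifted the orange-capped bottle from the middle nest, and handed the job in at 11.9 s while holding it still in front of the inspection camera.

- **Fork:** the pull ended against a firm stop at about 15 N. The opening measured 58 to 60 mm by tool travel and the top camera. The wrist camera alone read about 57.5 mm, which is within its calibration error.
- **Bottle position:** at hand-in the tool was within 1 mm and 0.1° of its target, with the base about 90 mm from the lens. The bottle's outline in the scene and wrist pictures matched the model to about 1 px. The contact force was near zero and the gap to the camera was clearly visible.
- **Lens direction:** this is the least certain value. The different views gave a tilt of 25.5 to 27° (I used 26°). Most gave an azimuth of 166 to 168°, with one fit at 173° (I used 166.7°).
- **Other items:** in the last picture the two blue-capped bottles were in their nests and the loose bottle and the jar looked undisturbed. I did not check the white bottle or the wrench again after the lift.

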